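Take the steel Dewar off the stirrer

ROBOT

A 7-joint arm with a two-finger parallel gripper is mounted at the origin on the work surface. World frame = base frame: x ahead of the robot, y to its left, z up, the work surface at z = 0. Lengths are in m, angles in rad, forces in N, time in s.
With the tool pointing down it reaches from about 0.4 to 0.875 m from the base axis. Payload 19.3 kg.
Tool frame: the origin (TCP) lies midway between the tips of the shut fingers; the grasp point (between the pads) lies bot.tcp_to_grasp behind it (bot.tcp_to_grasp is the distance from the TCP to the grasp point, in m); z points along the fingers, y is the line along which they close (so a half turn about z gives the same grasp; the last joint's range is limited). The gripper opens to 85 mm and grips with 20 to 120 N. Pads are 22 mm wide; open, the fingers measure 114 mm over their backs; the gripper's body (76 mm by 85 mm) begins 54 mm behind the grasp point. The pads swing forward as they close: fully open they stand 13 mm farther back than shut.
Start: joints at [1.114, 0.521, -0.036, 1.599, 0.021, 1.021, -0.113], TCP at [0.236, -0.579, 0.231] pointing down, gripper open.
Joint ranges: [-2.91, 2.91], [-0.3, 2.13], [-1.5, 1.42], [0.17, 2.43], [-1.26, 4.41], [0.16, 1.93], [-2.52, 2.52]. Speed limits (rad/s): [1.89, 1.89, 2.39, 2.39, 3.01, 3.01, 3.01].

INTERFACE

Orientations are given as [roll, pitch, yaw] about the fixed x, y, z axes, in that order (R = Rz(yaw) Ry(pitch) Rx(roll)).
In Python, from workcell import observe, imaging, bot gives the robot as it stands.
- The arm moves only by the tool send_rows, never from a script. Its argument "plan" is text: rows parted by semicolons, each of 7 numbers parted by spaces: the shift along the tool's x, y, z in m, then the turn, a rotation vector about the tool's x, y, z in degrees, then the finger opening in m, from 0 to 0.0854. In form: dx dy dz rx ry rz claw; .... A call has 1 to 10 rows; each row is the pose to reach, as a shift and turn from the pose commanded when the call began, along the tool's axes at that moment; what a row does not reach only later rows make up. A row lasts 1/12 s, in which the tool goes at most 41.7 mm and 7.16 degrees, less where a joint would pass 70% of its speed; a pose out of reach is approached as far as the arm can. A call with a gripper value outside its range is refused whole. The fingers move at their own pace and stop on an object; "grip_force" is the grip in N (left out, the last holds). Time passes only in rows, so rows that repeat a pose let the fingers close. It gives the time, the measured TCP pose, the force, the opening and the grip force at its end, in the units of the state.
- observe(): the state, without advancing time (a new reading comes with each control period).
- imaging.grab_frame(name): name is "scene" or "top" or "wrist"; returns a dict with "color" (400x640x3 uint8, red, green, blue), "fx", "fy", "cx", "cy" (pixels), "dist_coeffs" ([k1, k2, p1, p2, k3] as OpenCV has them; the pictures are not rectified), "eye" and "orientation" of the camera in the world; the wrist camera has in their place "tool_from_camera" (4x4, takes a point from camera to tool coordinates, whose origin is the TCP and whose axes are the flange's). Camera axes: x right, y down, z forward; pixel columns grow to the right and rows downward; lengths in m; the calibration is good to about 2 mm. A picture is of the moment at which its call begins: read the wrist's pose just before it. There is no depth.
- bot.job_done(): hands the job in; it is judged then, once.
The state is a dict: "clock": time; "qpos": joint angles; "qd": joint speeds; "joint_efforts": joint torques, N m; "position": TCP position; "tool_rot": TCP orientation; "force": force on the tool from outside, world axes, zero at the start; "moment": the same for the moment, N m; "grip_width": finger opening in m; "finger_force": force on a finger pad.
Only numpy, scipy, OpenCV 4.12 (cv2) and the standard library are available. Lean on these libraries where they do the work, as an engineer would, in place of code of your own. Each camera call takes 0.05 s, during which the arm holds its last target. There are 200 camera calls.

TASK

Lift the bare-steel Dewar flask off the white magnetic stirrer by its black overhead grip and set it down gently, upright and wholly on the round cork mat beside it, keeping hold of it until it is down; then let go. Do not shift the blue Dewar on the grey lab jack.

Things in the scene. Friction and masses are not known exactly. Their poses are not given: they have to be found in the camera images.
- steel_dewar_mid (a point): Bare-steel Dewar to move: round canister 84 mm wide, 104 mm high, white lid to 110 mm, 0.35-0.65 kg, standing on the stirrer. Point: on its axis, 55 mm above its underside; z up. Rigid arched handle: its black grip is a level bar centred 115 mm above this point, 52 mm long along y, 14 thick (x), 16 high, 52 mm clear over the lid; thin wires run down to the shoulder at y = +-38 mm.
- stirrer_plate (a point): White magnetic stirrer with two knobs and a dark display, fixed to the bench, body 200 x 150 mm. This point is the centre of its 132 mm square white top plate, 95 mm above the bench; z is up and x points to the knob side. It may stand left or right of the mat.
- mat_top (a point): Round cork mat, 140 mm in diameter and 8 mm thick, fixed to the bench between the stirrer and the lab jack. This point is the centre of its top face; z is up.
- blue_dewar_mid (a point): The other Dewar, same shape and size but blue, standing on an grey lab jack (top 70 mm above the bench) on the other side of the mat. To be left alone. This point is on its axis, 55 mm above its underside, z up.
Things that resemble listed ones, but are neither listed nor needed, are in the scene too. What is shaped like the part that bears steel_dewar_mid but yellow is not meant. Of the things shaped like the part that bears mat_top, the cork one is meant.

How it is judged:
On the way, in this order (a step that is already met when the one before it is completed fails the run):
1. the steel Dewar is lifted clear of the stirrer: its base at least 15 mm above the plate (z of steel_dewar_mid in the frame of stirrer_plate above 0.07 m), for 0.2 s.
2. the steel Dewar, still held in the fingers, has its base within 12 mm of the cork mat and its axis within 30 mm of the mat's centre (horizontal distance between steel_dewar_mid and mat_top below 0.03 m and z of steel_dewar_mid in the frame of mat_top below 0.067 m and contact force between the fingers and steel_dewar above 0.5 N), for 0.1 s.
At the end, for the whole second after the job is handed in: The steel Dewar stands released, upright (within about 6 degrees) and at rest on the cork mat, its axis within 30 mm of the mat's centre (wholly on the mat); the blue Dewar is within 20 mm of where it started (horizontal distance between steel_dewar_mid and mat_top below 0.03 m and z of steel_dewar_mid in the frame of mat_top between 0.05 and 0.06 m and angle between steel_dewar_mid's own z axis and vertical below 0.1 rad and linear speed of steel_dewar below 0.02 m/s and distance of blue_dewar_mid from where it was at the start of the episode below 0.02 m); the robot touches nothing.
It fails at once if the blue Dewar is shifted by more than 20 mm (distance of blue_dewar_mid from where it was at the start of the episode above 0.02 m).
It fails at once if the steel Dewar is tipped more than 35 degrees (angle between steel_dewar_mid's own z axis and vertical above 0.61 rad).
It also fails if it takes over 38 s, if anything falls off the work surface, if the arm or the gripper's body presses on something with over 40 N, if the wrist force passes 120 N, or if a joint passes its speed limit or range.

## Working session

There is one attempt and no reset: what is moved stays moved. The work goes in short steps, Python scripts to look and compute and a tool call to move; the robot and the scene stay as the last step left them, time stands still between calls to the robot, and variables do not carry over. Pictures are saved under pics/ and viewed, at most 10 in all, crops included, and the job is handed in when it is done.

Besides the shell and the picture viewer there is one more tool, called after "Emit:" as name(argument=value, ...) on one line, values as JSON. send_rows: Moves the arm, as the interface text tells. Its arguments: {"type":"object","properties":{"plan":{"type":"string"},"grip_force":{"type":"number"}},"required":["plan"]}

```bash
mkdir -p pics
python3 - <<'E'
from workcell import observe, imaging, bot
import cv2,numpy as np
print({k:np.round(v,3) for k,v in observe().items()}, bot.tcp_to_grasp)
for n in("scene","top"):
    f=imaging.grab_frame(n); cv2.imwrite(f"pics/{n}0.png",f["color"][...,::-1])
    print(n,{k:f[k] for k in f if k!="color"})
E
```

```text
{'clock': np.float64(0.0), 'qpos': array([ 1.114,  0.522, -0.036,  1.6  ,  0.021,  1.021, -0.113]), 'qd': array([ 0.   , -0.002, -0.001, -0.001,  0.001,  0.   , -0.002]), 'joint_efforts': array([-0.0000e+00, -9.2711e+01,  1.9810e+00, -3.6993e+01,  1.8000e-02,
        8.0000e-03,  0.0000e+00]), 'position': array([ 0.236, -0.579,  0.231]), 'tool_rot': array([-3.14 ,  0.   ,  0.387]), 'force': array([-0.416, -0.075, -1.144]), 'moment': array([-0.046,  0.018, -0.028]), 'finger_force': np.float64(0.0), 'grip_width': np.float64(0.086)} 0.0187
scene {'fx': 400.8120693690087, 'fy': 400.8120693690087, 'cx': 324.5915281142655, 'cy': 208.1356562422148, 'dist_coeffs': array([-0.07974751,  0.        ,  0.        ,  0.        ,  0.        ]), 'eye': array([ 1.10464353, -0.39961289,  0.85419824]), 'orientation': array([-2.4108584 , -0.00274904,  0.90992062])}
top {'fx': 507.3954492027703, 'fy': 507.3954492027703, 'cx': 319.92029807014217, 'cy': 198.8383325067266, 'dist_coeffs': array([-0.13769391,  0.        ,  0.        ,  0.        ,  0.        ]), 'eye': array([0.46379087, 0.01773157, 1.13088513]), 'orientation': array([-3.02827698e+00,  2.04317387e-03, -1.59263079e+00])}
```

View pics/scene0.png

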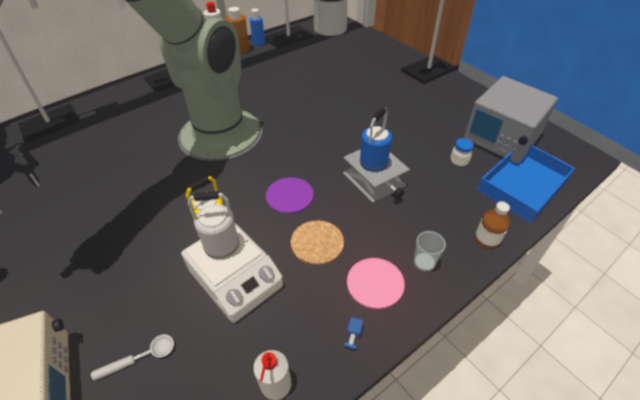

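View pics/top0.png

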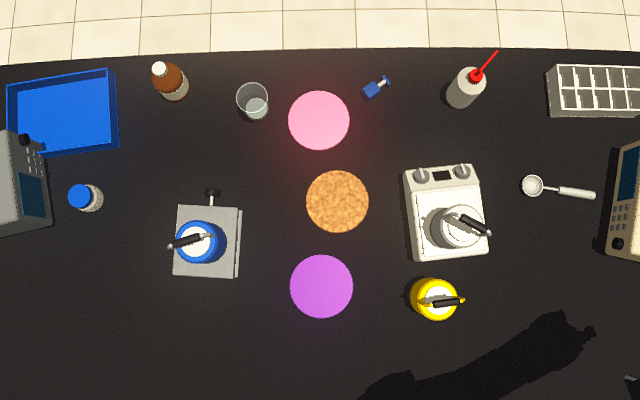

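The scene shows the steel Dewar on the stirrer at about (215,225), with the yellow one behind it and the cork mat at (317,242). In the top view the cork is at (337,201), the steel grip at about (471,224), and blue is far left at (200,241).

```bash
cat > h.py <<'E'
import numpy as np,cv2
from scipy.spatial.transform import Rotation as R
def ray(f,uv,eye=None,Rm=None):
    K=np.array([[f["fx"],0,f["cx"]],[0,f["fy"],f["cy"]],[0,0,1]])
    n=cv2.undistortPoints(np.array([[uv]],float),K,f["dist_coeffs"])[0,0]
    if eye is None: eye=f["eye"]; Rm=R.from_euler("xyz",f["orientation"]).as_matrix()
    return np.array(eye),Rm@np.array([n[0],n[1],1])
def onplane(f,uv,z,**k):
    e,d=ray(f,uv,**k); return e+d*(z-e[2])/d[2]
E
python3 - <<'E'
from h import *
from workcell import imaging
f=imaging.grab_frame("top"); c=f["color"]; 
hsv=cv2.cvtColor(c,cv2.COLOR_RGB2HSV)
m=cv2.inRange(hsv,(8,80,80),(22,255,255)); m[:,:295]=0;m[:,380:]=0
cs,_=cv2.findContours(m,cv2.RETR_EXTERNAL,cv2.CHAIN_APPROX_NONE)
k=max(cs,key=cv2.contourArea); pts=np.array([onplane(f,p[0],.008)[:2] for p in cv2.convexHull(k)],np.float32)
print("mat",cv2.minEnclosingCircle(pts))
g=cv2.resize(c[140:330,390:510],None,fx=3,fy=3,interpolation=cv2.INTER_CUBIC)
s=imaging.grab_frame("scene")["color"][165:275,165:265]
s=cv2.resize(s,None,fx=4,fy=4,interpolation=cv2.INTER_CUBIC)
o=np.zeros((570,760,3),np.uint8);o[:570,:360]=g;o[:440,360:760]=s
cv2.imwrite("pics/z.png",o[...,::-1])
E
```

```text
mat ((0.5863862633705139, -0.020402658730745316), 0.07138839364051819)
```

View pics/z.png

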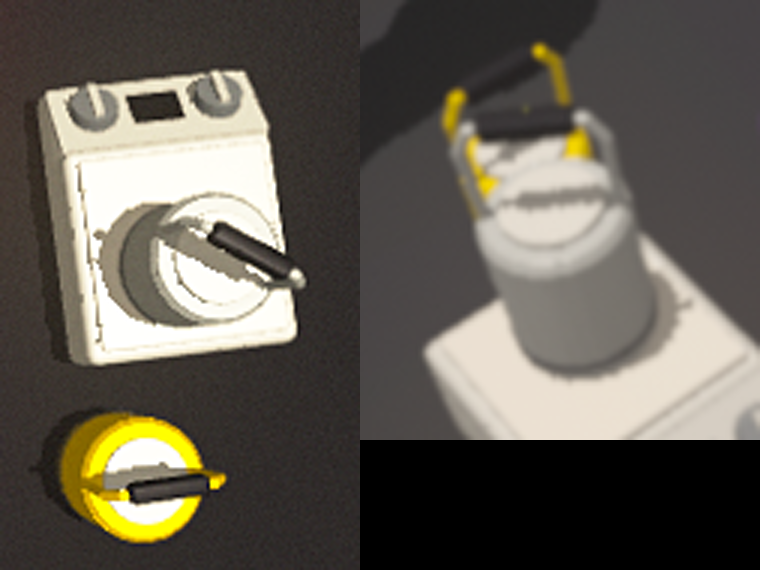

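The crop shows the steel grip in the top view running from about (461,218) to (486,231), centred near (473.5,224.7). In the scene view it is centred near (206.8,196).

Run:
```python
from h import *
from workcell import imaging
t=imaging.grab_frame("top"); s=imaging.grab_frame("scene")
a=onplane(t,(461,218),.27);b=onplane(t,(486.5,231),.27)
d=(b-a); print(a,b,np.linalg.norm(d),np.degrees(np.arctan2(d[1],d[0])))
e1,d1=ray(t,(473.6,224.5));e2,d2=ray(s,(206.8,196))
A=np.stack([d1,-d2],1);x=np.linalg.lstsq(A,e2-e1,rcond=None)[0];print(e1+d1*x[0],e2+d2*x[1])
# lid: centre at z=.205; crop (215,257)
print("lid",onplane(t,(390+217/3,140+258/3),.205))
```

```text
[ 0.52329822 -0.22428581  0.27      ] [ 0.49974273 -0.26811569  0.27      ] 0.04975861332855259 -118.25491148840077
[ 0.51184014 -0.24751433  0.26467086] [ 0.51394037 -0.24362693  0.26359699]
lid [ 0.51293871 -0.24433412  0.205     ]
```

Emit:
send_rows(plan="0 0 -0.04 0 0 0 0.0854; 0.03 -0.016 -0.08 0 0 -4 0.0854; 0.065 -0.035 -0.1 0 0 -8 0.0854; 0.1 -0.053 -0.1 0 0 -12 0.0854; 0.135 -0.072 -0.1 0 0 -16 0.0854; 0.17 -0.091 -0.1 0 0 -20 0.0854; 0.205 -0.11 -0.1 0 0 -24 0.0854; 0.24 -0.128 -0.1 0 0 -28 0.0854; 0.275 -0.147 -0.1 0 0 -32 0.0854; 0.31 -0.166 -0.1 0 0 -36 0.0854")

```text
clock: 1.13
position: [0.4613, -0.3062, 0.3315]
tool_rot: [3.141, 0.0, 1.019]
force: [0.6, -0.6, -0.5]
grip_width: 0.0852
finger_force: 0.0
```

Emit:
send_rows(plan="0.03 0.005 0 0 0 -2 0.0854; 0.06 0.009 0 0 0 -3.5 0.0854; 0.08 0.0115 0 0 0 -3.5 0.0854; 0.08 0.0115 0 0 0 -3.5 0.0854; 0.08 0.0115 0 0 0 -3.5 0.0854")

```text
clock: 1.55
position: [0.5126, -0.2454, 0.3311]
tool_rot: [-3.141, -0.0, 1.078]
force: [-0.2, -0.4, -0.0]
grip_width: 0.0856
finger_force: 0.0
```

Run:
```python
from h import *
from workcell import observe,imaging
s=observe();print(s["position"],s["tool_rot"]);f=imaging.grab_frame("wrist")
print(np.round(f["tool_from_camera"],3),f["fx"],f["cx"],f["cy"],f["dist_coeffs"]);cv2.imwrite("pics/w1.png",f["color"][...,::-1])
```

```text
[ 0.51264117 -0.2454314   0.33112734] [-3.14129715e+00 -1.36008121e-04  1.07800804e+00]
[[-0.001 -0.965 -0.264  0.066]
 [ 1.    -0.001 -0.     0.   ]
 [-0.    -0.264  0.965 -0.142]
 [ 0.     0.     0.     1.   ]] 328.6718241055935 315.50062450837976 201.68920442330304 [-0.05013334  0.          0.          0.          0.        ]
```

View pics/w1.png

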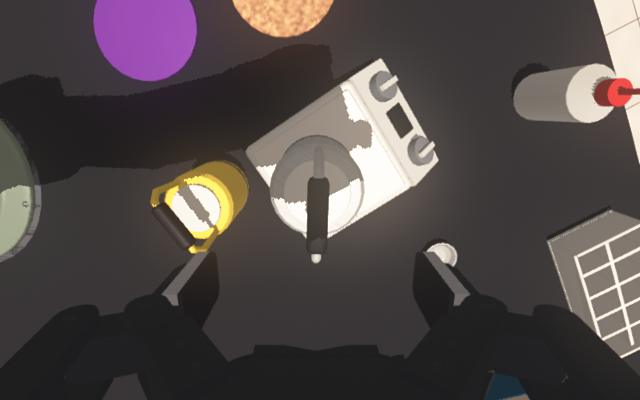

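The wrist view shows the steel grip running from (318,178) to (316,253), centred between the fingers (216 and 414) and lined up with the tool's x.

Run:
```python
from h import *
from workcell import observe,imaging
s=observe();f=imaging.grab_frame("wrist");f["fy"]=f["fx"]
T=np.array(f["tool_from_camera"]);Rt=R.from_euler("xyz",s["tool_rot"]).as_matrix()
for uv in [(318,178),(316,253)]:
    p=onplane(f,uv,.270,eye=s["position"]+Rt@T[:3,3],Rm=Rt@T[:3,:3]);print(p,Rt.T@(p-s["position"]))
```

```text
[ 0.52620793 -0.22420289  0.27      ] [0.02639263 0.00197402 0.06114356]
[ 0.50085216 -0.26851473  0.27      ] [-0.02464457  0.00068647  0.06116242]
```

Emit:
send_rows(plan="0.001 0.001 0.025 0 0 1.4 0.0854; 0.001 0.001 0.05 0 0 1.4 0.0854; 0.001 0.001 0.07 0 0 1.4 0.0854; 0.001 0.001 0.082 0 0 1.4 0.0854; 0.001 0.001 0.085 0 0 1.4 0.0854; 0.001 0.001 0.085 0 0 1.4 0.0854; 0.001 0.001 0.085 0 0 1.4 0.03; 0.001 0.001 0.085 0 0 1.4 0.0; 0.001 0.001 0.085 0 0 1.4 0.0; 0.001 0.001 0.085 0 0 1.4 0.0", grip_force=60)

```text
clock: 2.48
position: [0.5138, -0.2461, 0.247]
tool_rot: [3.141, -0.0, 1.052]
force: [-0.5, -0.8, -0.1]
grip_width: 0.0388
finger_force: 0.0
```

Emit:
send_rows(plan="0 0 0 0 0 0 0; 0 0 0 0 0 0 0; 0 0 0 0 0 0 0; 0 0 0 0 0 0 0")

```text
clock: 2.82
position: [0.5136, -0.2459, 0.2467]
tool_rot: [3.141, -0.0, 1.052]
force: [-1.2, 0.5, 5.9]
grip_width: 0.0127
finger_force: 59.3
```

Gripped; now a slow lift.

Emit:
send_rows(plan="0 0 0 0 0 0 0; 0 0 -0.003 0 0 0 0; 0 0 -0.008 0 0 0 0; 0 0 -0.014 0 0 0 0; 0 0 -0.021 0 0 0 0; 0 0 -0.028 0 0 0 0; 0 0 -0.034 0 0 0 0; 0 0 -0.038 0 0 0 0; 0 0 -0.04 0 0 0 0; 0 0 -0.04 0 0 0 0")

```text
clock: 3.65
position: [0.5137, -0.2459, 0.2868]
tool_rot: [3.141, -0.0, 1.052]
force: [0.5, -0.3, -5.1]
grip_width: 0.0134
finger_force: 58.7
```

Run:
```python
from h import *
from workcell import observe,imaging
s=observe();print(s["position"],s["force"],s["moment"],s["finger_force"],s["grip_width"])
c=imaging.grab_frame("scene")["color"][120:320,130:390]
w=imaging.grab_frame("wrist")["color"]
cv2.imwrite("pics/l1.png",np.hstack([cv2.resize(c,(400,308)),cv2.resize(w,(400,308))])[...,::-1])
```

```text
[ 0.51367683 -0.24591596  0.28676586] [ 0.49433264 -0.34820008 -5.06157909] [ 0.03064457 -0.01923415 -0.03547644] 58.705978989601135 0.013443045372113653
```

View pics/l1.png

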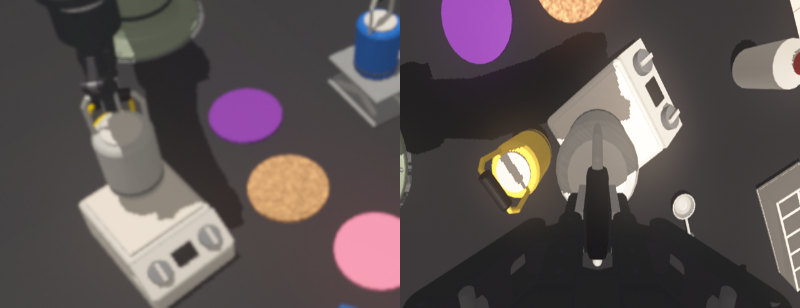

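The Dewar hangs upright above the stirrer, clear of it. Now I'll carry it to the mat.

Emit:
send_rows(plan="0.003 -0.001 0 0 0 0 0; 0.01 -0.002 0 0 0 0 0; 0.02 -0.004 0 0 0 0 0; 0.032 -0.007 0 0 0 0 0; 0.045 -0.01 0 0 0 0 0; 0.06 -0.013 0 0 0 0 0; 0.075 -0.016 0 0 0 0 0; 0.09 -0.019 0 0 0 0 0; 0.105 -0.022 0 0 0 0 0; 0.12 -0.026 0 0 0 0 0")

```text
clock: 4.58
position: [0.551, -0.1266, 0.2863]
tool_rot: [-3.141, -0.0, 1.053]
force: [0.9, 0.3, -4.8]
grip_width: 0.0128
finger_force: 58.7
```

Emit:
send_rows(plan="0.015 -0.003 0 0 0 0 0; 0.03 -0.006 0 0 0 0 0; 0.045 -0.009 0 0 0 0 0; 0.06 -0.0125 0 0 0 0 0; 0.075 -0.0155 0 0 0 0 0; 0.088 -0.0185 0 0 0 0 0; 0.099 -0.021 0 0 0 0 0; 0.107 -0.0225 0 0 0 0 0; 0.111 -0.0235 0 0 0 0 0; 0.112 -0.0235 0 0 0 0 0")

```text
clock: 5.42
position: [0.5858, -0.0191, 0.2862]
tool_rot: [-3.141, -0.0, 1.052]
force: [0.5, 0.7, -4.8]
grip_width: 0.0127
finger_force: 58.7
```

Run:
```python
from h import *
from workcell import observe,imaging
s=observe();print(s["position"],s["force"],s["moment"],s["finger_force"],s["grip_width"])
c=imaging.grab_frame("scene")["color"][100:300,200:460]
w=imaging.grab_frame("top")["color"][100:300,190:450]
cv2.imwrite("pics/m1.png",np.hstack([cv2.resize(c,(400,308)),cv2.resize(w,(400,308))])[...,::-1])
```

```text
[ 0.58575071 -0.01910342  0.28624559] [ 0.52495712  0.73618367 -4.82422137] [-0.10592638  0.065969   -0.00966318] 58.6897337436676 0.012693006351107103
```

View pics/m1.png

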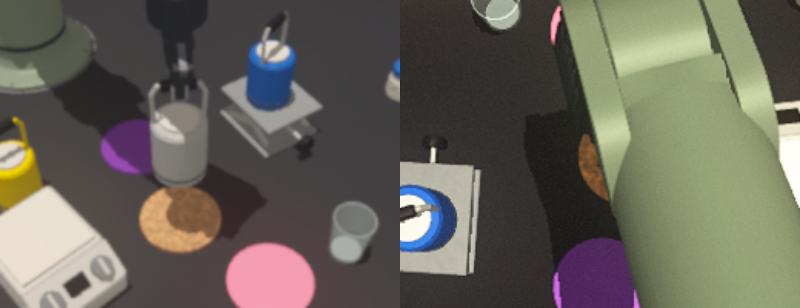

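The Dewar is upright and held over the cork. I'll lower it, with the last few mm slow.

Emit:
send_rows(plan="0 0 0.004 0 0 0 0; 0 0 0.012 0 0 0 0; 0 0 0.024 0 0 0 0; 0 0 0.038 0 0 0 0; 0 0 0.054 0 0 0 0; 0 0 0.07 0 0 0 0; 0 0 0.085 0 0 0 0; 0 0 0.098 0 0 0 0; 0 0 0.108 0 0 0 0; 0 0 0.114 0 0 0 0")

```text
clock: 6.35
position: [0.585, -0.0203, 0.1707]
tool_rot: [-3.14, 0.001, 1.051]
force: [0.3, -1.1, -4.5]
grip_width: 0.013
finger_force: 58.7
```

Emit:
send_rows(plan="0 0 0.003 0 0 0 0; 0 0 0.005 0 0 0 0; 0 0 0.007 0 0 0 0; 0 0 0.008 0 0 0 0; 0 0 0.009 0 0 0 0; 0 0 0.01 0 0 0 0; 0 0 0.011 0 0 0 0; 0 0 0.0115 0 0 0 0; 0 0 0.0115 0 0 0 0; 0 0 0.0115 0 0 0 0")

```text
clock: 7.18
position: [0.5857, -0.0199, 0.1608]
tool_rot: [3.142, -0.0, 1.052]
force: [-0.9, -0.1, -5.0]
grip_width: 0.0128
finger_force: 58.7
```

Not yet touching (the force is still -5 N); creeping down.

Emit:
send_rows(plan="0 0 0.0005 0 0 0 0; 0 0 0.001 0 0 0 0; 0 0 0.0013 0 0 0 0; 0 0 0.0013 0 0 0 0")

```text
clock: 7.52
position: [0.5858, -0.0198, 0.1597]
tool_rot: [3.141, -0.0, 1.052]
force: [-1.7, -0.4, 1.3]
grip_width: 0.0129
finger_force: 59.5
```

It's down. Opening the fingers, then straight up.

Emit:
send_rows(plan="0 0 0 0 0 0 0.02; 0 0 0 0 0 0 0.03; 0 0 0 0 0 0 0.05; 0 0 0 0 0 0 0.07; 0 0 0 0 0 0 0.07; 0 0 0 0 0 0 0.07; 0 0 0 0 0 0 0.07; 0 0 0 0 0 0 0.07", grip_force=20)

```text
clock: 8.18
position: [0.5857, -0.0199, 0.1595]
tool_rot: [-3.142, -0.0, 1.052]
force: [-0.3, 0.2, -0.8]
grip_width: 0.0701
finger_force: 0.0
```

Emit:
send_rows(plan="0 0 -0.005 0 0 0 0.07; 0 0 -0.015 0 0 0 0.07; 0 0 -0.035 0 0 0 0.07; 0 0 -0.06 0 0 0 0.07; 0 0 -0.09 0 0 0 0.07; 0 0 -0.12 0 0 0 0.07; 0 0 -0.14 0 0 0 0.07; 0 0 -0.15 0 0 0 0.07; 0 0 -0.15 0 0 0 0.07; 0 0 -0.15 0 0 0 0.07")

```text
clock: 9.02
position: [0.5855, -0.0199, 0.3095]
tool_rot: [3.141, -0.0, 1.052]
force: [0.8, 1.1, 0.2]
grip_width: 0.0697
finger_force: 0.0
```

Run:
```python
from h import *
from workcell import observe,imaging
s=observe();print(s["position"],s["force"],s["grip_width"])
c=imaging.grab_frame("scene")["color"][100:300,200:460]
w=imaging.grab_frame("wrist")["color"]
cv2.imwrite("pics/e1.png",np.hstack([cv2.resize(c,(400,308)),cv2.resize(w,(400,308))])[...,::-1])
```

```text
[ 0.58551694 -0.01989968  0.30946599] [0.84423669 1.14320821 0.24610135] 0.0697045117625266
```

View pics/e1.png

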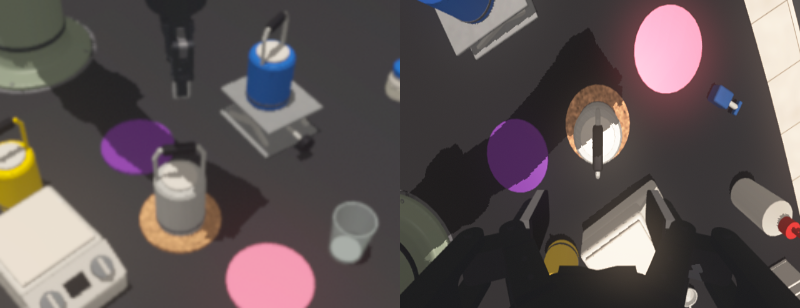

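The steel Dewar stands upright and centred on the cork mat, the gripper is clear, and the blue one is where it was.

```bash
python3 -c "
from workcell import bot
print(bot.job_done())"
```

```text
the job is handed in; nothing more can be done
None
```

The steel Dewar is standing released, upright and centred on the cork mat, the blue Dewar was not touched, and the job was handed in after about 9 s of the 38 s allowed; the hand-in returned no verdict.

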